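# Restock the two-lane pantry can tray, oldest in front

### The job

Restock the pine can tray, oldest stock in front: in each lane bring the old can (blue dot on its lid) forward until it stands close to the front board, and stand the new cans of that lane's kind behind it - the two red ones with a yellow band behind the red label, the green one with a white band behind the green label. Set them all upright on the floor of the lane without knocking any over, and leave the look-alikes (red with a white band, green with a yellow band) where they are on the bench.

Things in the scene. Friction and masses are not known exactly. Their poses are not given: they have to be found in the camera images.
- tray: Pine tray fixed to the bench, 228 mm long (x, front to back), 194 wide (y). Two lanes along x, middles at y = +48 and -48 mm, each 74 mm wide, 200 mm long inside; end boards 14 mm, batten between the lanes 22 mm. Floor 8 mm above the bench, all boards and the batten 28 mm, so cans stand 60 mm proud. Front (-x) faces the robot. Origin: centre of its underside, at bench level.
- tag_red: Sloped red card, yellow stripe, 62 mm wide: label at the front of the lane for red-and-yellow cans (either lane). Origin: bench level, on the outer face of the tray's front board at the lane's middle; x along the lane to its back, y across, z up. Board at x 0 to 14 mm, inside of lane 14 to 214 mm: three cans in a row stand at x 48, 114, 180 mm. Card juts 24 mm out, 30 mm high.
- tag_green: Sloped green card, white stripe, 62 mm wide: label at the front of the lane for green-and-white cans. Same size, origin and axes as tag_red: origin at bench level on the outer face of the front board at the lane's middle, x along the lane to its back, y across, z up; can places at x 48, 114, 180 mm.
- old_red: Old can, red with a yellow band, yellow lid centre with a blue dot; starts in the middle or back part of the red-label lane. Steel can, 54 mm across, 80 mm tall, upright, 0.15 to 0.29 kg; origin: centre of its underside
- old_green: Old can, green with a white band, white lid centre with a blue dot; starts in the middle or back part of the green-label lane. Steel can, 54 mm across, 80 mm tall, upright, 0.15 to 0.29 kg; origin: centre of its underside
- new_red_a: New can, red with a yellow band and yellow lid centre, no dot; starts on the bench. Steel can, 54 mm across, 80 mm tall, upright, 0.15 to 0.29 kg; origin: centre of its underside
- new_red_b: New can, same as new_red_a (interchangeable with it); starts on the bench. Steel can, 54 mm across, 80 mm tall, upright, 0.15 to 0.29 kg; origin: centre of its underside
- new_green: New can, green with a white band and white lid centre, no dot; starts on the bench. Steel can, 54 mm across, 80 mm tall, upright, 0.15 to 0.29 kg; origin: centre of its underside
- other_red: Look-alike of another kind, red with a WHITE band and white lid centre; on the bench, stays there. Steel can, 54 mm across, 80 mm tall, upright, 0.15 to 0.29 kg; origin: centre of its underside
- other_green: Look-alike of another kind, green with a YELLOW band and yellow lid centre; on the bench, stays there. Steel can, 54 mm across, 80 mm tall, upright, 0.15 to 0.29 kg; origin: centre of its underside
Things that resemble listed ones, but are neither listed nor needed, are in the scene too. What is shaped like the old_green but purple is not meant.

How it is judged:
By the outcome, as a careful person would: the job done as asked, in the order asked, and still so for the second after the job is handed in, with the robot touching nothing.
It also fails if it takes over 112 s, if anything falls off the work surface, if the arm or the gripper's body presses on something with over 40 N, if the wrist force passes 120 N, or if a joint passes its speed limit or range.

### The arm

A 6-joint arm with a two-finger parallel gripper is mounted at the origin on the work surface. World frame = base frame: x ahead of the robot, y to its left, z up, the work surface at z = 0. Lengths are in mm, angles in degrees, forces in N, time in s.
With the tool pointing down it reaches from about 350 to 850 mm from the base axis. Payload 8.1 kg.
Tool frame: the origin (TCP) lies midway between the tips of the shut fingers; the grasp point (between the pads) lies 19 mm behind it; z points along the fingers, y is the line along which they close (so a half turn about z gives the same grasp; the last joint's range is limited). The gripper opens to 85 mm and grips with 20 to 120 N. Pads are 22 mm wide; open, the fingers measure 114 mm over their backs; the gripper's body (76 mm by 85 mm) begins 54 mm behind the grasp point. The pads swing forward as they close: fully open they stand 13 mm farther back than shut.
Start: joints at [71.998, 7.471, 85.268, -0, 87.261, -4.893], TCP at [136.063, 584.373, 231.292] pointing down, gripper open.
Joint ranges: [-169.43, 169.43], [-51.17, 129.36], [1.28, 143.12], [-76.62, 256.62], [0, 156.53], [-152.29, 152.29]. Speed limits (degrees/s): [136.94, 136.94, 159.86, 180, 180, 180].

### API

Orientations are given as [roll, pitch, yaw] about the fixed x, y, z axes, in that order (R = Rz(yaw) Ry(pitch) Rx(roll)).
In Python, from bench import r, optics, workorder gives the robot as it stands.
- The arm moves only by the tool creep_tool, called after "Call:" as name(argument=value, ...), one argument or row to a line, values as JSON. Schema: {"type":"object","properties":{"rows":{"type":"string"},"clamp_n":{"type":"number"},"only":{"type":"string"},"quiet":{"type":"boolean"},"lines":{"type":"string"}},"required":["rows"],"additionalProperties":false}. rows is a string of 1 to 8 rows, parted by semicolons, with the numbers parted by spaces; each row has 7 numbers: a rotation vector rx, ry, rz in degrees, then dx, dy, dz in mm, then the finger opening in mm; each row is the pose to reach, as a shift and turn from the pose commanded when the call began, along the tool's axes at that moment; what a row does not reach only later rows make up. A row lasts 1/8 s, in which the tool goes at most 62.5 mm and 10.7 degrees, less where a joint would pass 70% of its speed; a pose out of reach is approached as far as the arm can. The fingers move at their own pace and stop on an object; clamp_n is the grip in N (left out, the last holds). Time passes only in rows, so rows that do not move let the fingers close. The tool returns the time, the measured TCP pose, the force, the opening and the grip force at its end. only (a regular expression) keeps the lines of the reply that match it, lines (a string "A,B") keeps lines A to B, and quiet returns only ok. Input that does not fit is refused with a message, and nothing moves.
- r.sense(): the state, without advancing time (a new reading comes with each control period).
- optics.snapshot(name): name is "scene" or "top" or "wrist"; returns a dict with "pixels" (420x560x3 uint8, blue, green, red), "fx", "fy", "cx", "cy" (pixels), "pose" (4x4, takes a point from camera to world coordinates). Camera axes: x right, y up, looking along -z (the intrinsics and any distortion apply to the point x, -y, -z); pixel columns grow to the right and rows downward; lengths in mm; the calibration is good to about 2 mm. A picture is of the moment at which its call begins. There is no depth.
- workorder.hand_in(): hands the job in; it is judged then, once.
The state is a dict: "time": time; "joint_pos": joint angles; "qd": joint speeds; "joint_efforts": joint torques, N m; "tool_pos": TCP position; "tcp_rot": TCP orientation; "ft_force": force on the tool from outside, world axes, zero at the start; "wrist_torque": the same for the moment, N m; "finger_gap": finger opening in mm; "grip_force": force on a finger pad.
Only numpy, scipy, OpenCV 4.12 (cv2) and the standard library are available. Lean on these libraries where they do the work, as an engineer would, in place of code of your own. Each camera call takes 0.05 s, during which the arm holds its last target. There are 200 camera calls.

## Working session

There is one attempt and no reset: what is moved stays moved. The work goes in short steps, Python scripts to look and compute and a tool call to move; the robot and the scene stay as the last step left them, time stands still between calls to the robot, and variables do not carry over. Pictures are saved under pics/ and viewed, at most 14 in all, crops included, and the job is handed in when it is done.

```bash
ls; mkdir -p pics
```

Run:
```python
from bench import r, optics, workorder
import cv2,numpy as np,pickle
for n in("scene","top"):
    s=optics.snapshot(n); cv2.imwrite(f"pics/{n}0.png",s["pixels"]); pickle.dump(s,open(f"{n}0.pkl","wb"))
    print(n,{k:v for k,v in s.items() if k!="pixels"})
print(r.sense())
```

```text
pics
scene {'fx': 467.08429273872497, 'fy': 467.08429273872497, 'cx': 276.1183990931881, 'cy': 212.44507574038232, 'pose': array([[ 2.55235077e-01, -6.68873154e-01,  6.98186049e-01,
         1.18286285e+03],
       [ 9.66793742e-01,  1.66961568e-01, -1.93477892e-01,
        -1.29896784e+02],
       [ 1.28419301e-02,  7.24384248e-01,  6.89276828e-01,
         7.20283650e+02],
       [ 0.00000000e+00,  0.00000000e+00,  0.00000000e+00,
         1.00000000e+00]])}
top {'fx': 383.1196140933664, 'fy': 383.1196140933664, 'cx': 280.05959871374404, 'cy': 205.39475179310136, 'pose': array([[-2.06716325e-01,  9.56222744e-01, -2.07138660e-01,
         3.56279167e+02],
       [-9.78400551e-01, -2.02214485e-01,  4.29146209e-02,
         7.06823209e+01],
       [-8.50500906e-04,  2.11535732e-01,  9.77369894e-01,
         7.84961140e+02],
       [ 0.00000000e+00,  0.00000000e+00,  0.00000000e+00,
         1.00000000e+00]])}
{'time': 0.1, 'joint_pos': array([ 7.19986209e+01,  7.51089084e+00,  8.53242990e+01,  1.23815646e-03,
        8.72627314e+01, -4.89237142e+00]), 'qd': array([ 0.0446329 , -0.08796629, -0.13843263, -0.00212886, -0.09236362,
        0.00744586]), 'joint_efforts': array([ 1.00881181e-03, -5.70950639e+01, -5.01941907e+01, -1.20790414e-04,
        8.12411163e-03, -2.26112735e-05]), 'tool_pos': array([135.88801037, 583.88592973, 230.33613064]), 'tcp_rot': array([-1.79902541e+02, -9.58327110e-03,  1.66890924e+02]), 'ft_force': array([-0.94641719,  0.25516654, -0.52922216]), 'wrist_torque': array([-0.0049456 , -0.0163916 , -0.03158155]), 'grip_force': 0.0, 'finger_gap': 85.44475425252266}
```

View pics/scene0.png

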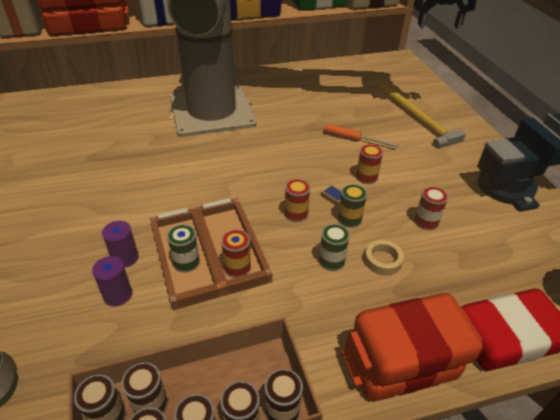

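View pics/top0.png

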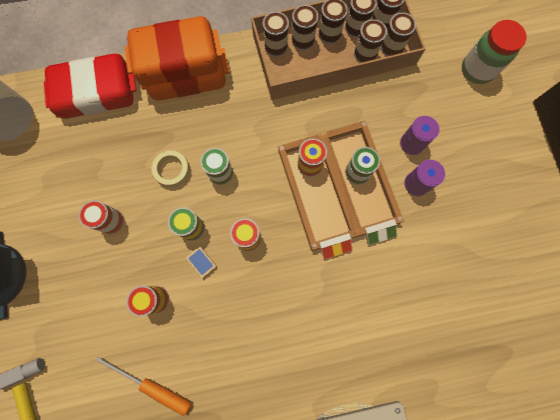

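Create h.py:
```python
import numpy as np,cv2,pickle
def ray(s,u,v):
    d=np.array([(u-s["cx"])/s["fx"],-(v-s["cy"])/s["fy"],-1.]); P=s["pose"]
    return P[:3,3],P[:3,:3]@d/np.linalg.norm(d)
def onz(s,u,v,z):
    c,d=ray(s,u,v); return c+d*(z-c[2])/d[2]
def tri(obs):
    A=np.zeros((3,3));b=np.zeros(3);L=[]
    for s,u,v in obs:
        c,d=ray(s,u,v);M=np.eye(3)-np.outer(d,d);A+=M;b+=M@c;L.append((c,M))
    p=np.linalg.solve(A,b); return p,max(np.linalg.norm(M@(p-c)) for c,M in L)
def proj(s,p):
    P=s["pose"];q=P[:3,:3].T@(np.asarray(p,float)-P[:3,3]); return s["cx"]-s["fx"]*q[0]/q[2], s["cy"]+s["fy"]*q[1]/q[2]
def crop(s,x,y,w,h,k,name):
    c=cv2.resize(s["pixels"][y:y+h,x:x+w],None,fx=k,fy=k,interpolation=cv2.INTER_CUBIC)
    for i in range(0,w,20): cv2.putText(c,str(x+i),(i*k,8),0,.3,(255,255,255),1); cv2.line(c,(i*k,10),(i*k,16),(255,255,255),1)
    for j in range(0,h,20): cv2.putText(c,str(y+j),(0,j*k+4),0,.3,(255,255,255),1); cv2.line(c,(20,j*k),(26,j*k),(255,255,255),1)
    cv2.imwrite(name,c)
```

Run:
```python
from h import *
t=pickle.load(open("top0.pkl","rb"));s=pickle.load(open("scene0.pkl","rb"))
crop(t,270,115,140,150,4,"pics/c1.png"); crop(s,145,130,320,180,2,"pics/x.png")
crop(t,70,140,200,180,3,"pics/c2.png")
c=cv2.resize(s["pixels"][135:310,145:455],None,fx=2.5,fy=2.5,interpolation=2)
crop(s,145,175,130,130,4,"pics/c3.png"); crop(s,275,135,185,140,4,"pics/c4.png")
```

```text
(no output)
```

View pics/c1.png

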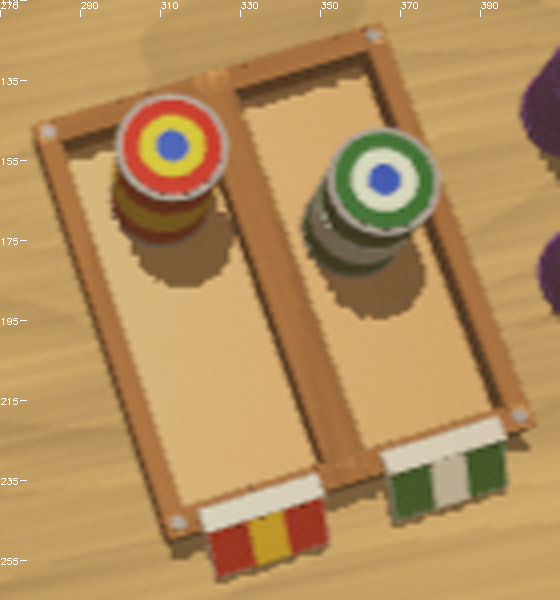

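View pics/c2.png

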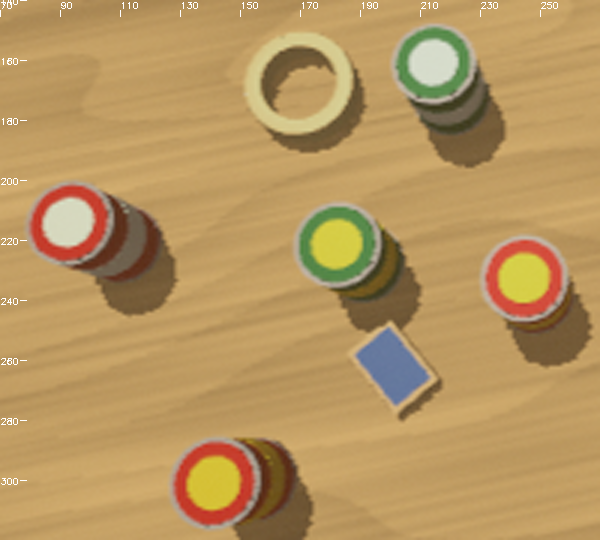

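View pics/c3.png

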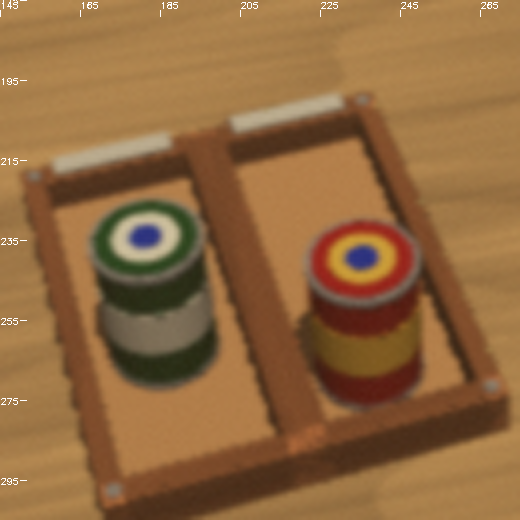

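View pics/c4.png

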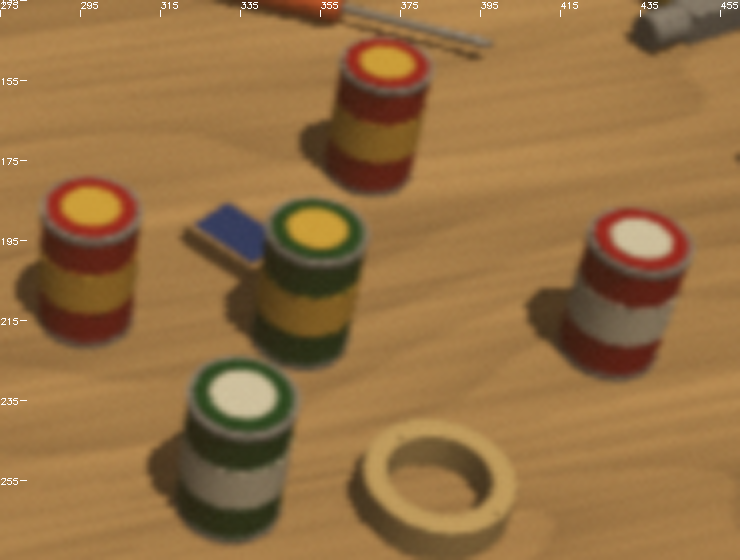

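The overview shows the tray with the red label in the +y lane and the green in the -y lane. Candidates in the top picture:
- Red with yellow: (245,232) and (141,301) are the new cans. (313,151) with a dot is old_red.
- Look-alikes: red with white at (93,214), green with yellow at (182,221).
- Green with white: (214,161) is new, (366,160) with a dot is old.
- The two purple cans at (424,128) and (431,173) are not meant.

The crops confirm these choices.

Run:
```python
from h import *
t=pickle.load(open("top0.pkl","rb"));s=pickle.load(open("scene0.pkl","rb"))
O=dict(old_red=(313,151.5,235.3,239),old_green=(366.2,159.7,181.3,234),new_green=(214.3,161,335.5,233.3),redN=(244.7,232.3,297.5,186),redF=(141,301,371.5,150.3),
oth_g=(182.3,221.3,354.2,192),oth_r=(93,214,435,194.3),BL=(282,147.8,267.6,271),BR=(363.5,124,173,297.5),FR=(399.8,219,153.3,219),FL=(314.5,245.5,235.3,199.8))
P={}
for k,(a,b,c,d) in O.items():
    p,e=tri([(t,a,b),(s,c,d)]);P[k]=p;print(k,p.round(1),round(e,1))
ctr=sum(P[k] for k in("BL","BR","FR","FL"))/4
ax=(P["BL"]+P["BR"]-P["FL"]-P["FR"])[:2];ay=(P["BL"]+P["FL"]-P["BR"]-P["FR"])[:2]
ya=np.degrees(np.arctan2(ax[1],ax[0]));yb=np.degrees(np.arctan2(-ay[0],ay[1]))
print(ctr.round(1),ya,yb,np.linalg.norm(ax)/2,np.linalg.norm(ay)/2)
y=np.radians((ya+yb)/2);R=np.array([[np.cos(y),-np.sin(y)],[np.sin(y),np.cos(y)]])
for k in P: print(k,(R.T@(P[k][:2]-ctr[:2])).round(1))
for x in(48,114,180):
  for l in(48,-48): print(x,l,(ctr[:2]+R@[x-114,l]).round(1))
```

```text
old_red [594.1 -43.8  89. ] 0.3
old_green [ 557.  -139.    89.1] 0.0
new_green [617.6 145.3  80.2] 0.5
redN [468.9 114.   81.9] 0.3
redF [386.  318.4  80.4] 0.4
oth_g [513.7 224.4  79.8] 0.2
oth_r [561.9 385.7  80.4] 0.3
BL [635.5   7.7  30. ] 0.5
BR [ 652.3 -171.9   29.1] 0.3
FR [ 439.5 -191.7   29. ] 0.3
FL [423.  -12.6  30. ] 0.5
[537.6 -92.1  29.6] 5.386187339444126 5.317791607642931 213.54192036765258 180.06418483508648
old_red [60.8 42.9]
old_green [ 15.  -48.5]
new_green [101.8 229. ]
redN [-49.1 211.7]
redF [-112.6  422.9]
oth_g [  5.8 317.4]
oth_r [ 68.8 473.5]
BL [106.8  90.2]
BR [106.8 -90.1]
FR [-106.9  -90. ]
FL [-106.7   89.8]
48 48 [467.4 -50.5]
48 -48 [ 476.3 -146.1]
114 48 [533.1 -44.3]
114 -48 [ 542.  -139.9]
180 48 [598.8 -38.2]
180 -48 [ 607.8 -133.8]
```

Create where.py:
```python
# where is the TCP in tray axes; prints shift (tool axes) to a tray-frame target
import sys,numpy as np
from bench import r
from scipy.spatial.transform import Rotation as Ro
def go(*T):
    s=r.sense();p=s["tool_pos"];R=Ro.from_euler("xyz",s["tcp_rot"],degrees=True)
    y=np.radians(5.35);c,q=np.cos(y),np.sin(y)
    print("t",round(s["time"],2),"tcp",p.round(1),s["tcp_rot"].round(2),"gap",round(s["finger_gap"],1),"grip",round(s["grip_force"],1),"F",s["ft_force"].round(1))
    d=p[:2]-[537.6,-92.1];print("tray",(c*d[0]+q*d[1]).round(1),(c*d[1]-q*d[0]).round(1))
    for X,Y,Z in T:
        w=np.array([537.6+c*X-q*Y,-92.1+q*X+c*Y,Z]);g=Ro.from_euler("xyz",[180,0,185.35],degrees=True)
        print((X,Y,Z),"shift",R.inv().apply(w-p).round(1),"turn",(R.inv()*g).as_rotvec(degrees=True).round(2))
a=[float(v) for v in sys.argv[1:]];go(*[a[i:i+3] for i in range(0,len(a),3)])
```

```text
(no output)
```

Call:
creep_tool(
  rows="0 0 -18.5 -300 -259 60 80;0 0 -18.5 -300 -259 60 80;0 0 -18.5 -300 -259 60 80;0 0 -18.5 -300 -259 60 80;0 0 -18.5 -300 -259 60 80;0 0 -18.5 -300 -259 60 80;0 0 -18.5 -300 -259 60 80;0 0 -18.5 -300 -259 60 80",
  clamp_n=40,
)

```text
time: 1.1
tool_pos: [370.0, 262.4, 170.6]
tcp_rot: [-180.0, -0.1, -174.8]
ft_force: [0.1, -0.4, -1.4]
finger_gap: 79.9
grip_force: 0.0
```

```bash
python3 where.py 60.8 42.9 150
```

```text
t 1.1 tcp [370.  262.4 170.6] [-1.7996e+02 -7.0000e-02 -1.7481e+02] gap 79.9 grip 0.0 F [ 0.1 -0.4 -1.4]
tray -133.9 368.6
(60.8, 42.9, 150.0) shift [-195.6 -325.1   20.6] turn [-0.04 -0.07 -0.16]
```

Call:
creep_tool(
  rows="0 0 0 -195.5 -325 20 80;0 0 0 -195.5 -325 20 80;0 0 0 -195.5 -325 20 80;0 0 0 -195.5 -325 20 80;0 0 0 -195.5 -325 20 80;0 0 0 -195.5 -325 20 80;0 0 0 -195.5 -325 20 80;0 0 0 -195.5 -325 20 80",
  quiet=true,
)

```text
ok
```

```bash
python3 where.py 60.8 42.9 43
```

Run:
```python
from bench import optics
import cv2,pickle
s=optics.snapshot("wrist");pickle.dump(s,open("w1.pkl","wb"));cv2.imwrite("pics/w1.png",s["pixels"])
```

```text
t 2.1 tcp [594.5 -40.1 150.7] [ 1.7995e+02 -7.0000e-02 -1.7461e+02] gap 80.0 grip 0.0 F [ 0.3 -0.  -0. ]
tray 61.5 46.5
(60.8, 42.9, 43.0) shift [  0.6  -3.7 107.7] turn [ 0.05 -0.07  0.04]
```

View pics/w1.png

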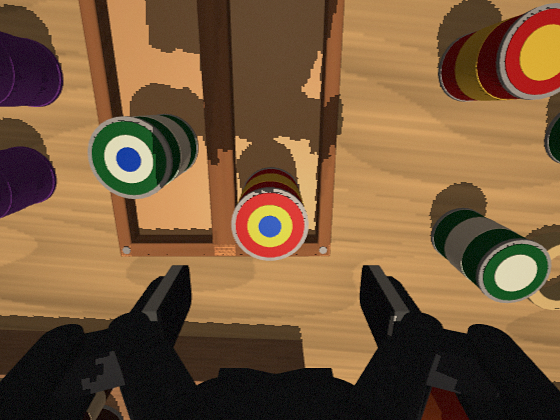

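The wrist picture shows the dotted red-and-yellow lid at (270,227), almost centred between the fingers, and the dotted green lid at (128,159). I'll check the position, then descend.

Run:
```python
from h import *
s=pickle.load(open("w1.pkl","rb"))
for u,v in((269.7,226.5),(128,159)):
    p=onz(s,u,v,88);d=p[:2]-[537.6,-92.1];y=np.radians(5.35);c,q=np.cos(y),np.sin(y);print(p.round(1),c*d[0]+q*d[1],c*d[1]-q*d[0])
```

```text
[597.4 -43.2  88. ] 64.11497506635911 43.10502775370051
[ 559.2 -139.    88. ] 17.13775849602996 -48.74394243140995
```

Call:
creep_tool(
  rows="0 0 0 0.5 -2.5 50 80;0 0 0 0.5 -2.5 90 80;0 0 0 0.5 -2.5 107 80;0 0 0 0.5 -2.5 107 80",
)

```text
time: 2.65
tool_pos: [593.4, -42.4, 43.7]
tcp_rot: [180.0, -0.1, -174.5]
ft_force: [0.6, -0.2, 0.2]
finger_gap: 79.8
grip_force: 0.0
```

```bash
python3 where.py 60.8 42.9 43
```

```text
t 2.65 tcp [593.4 -42.4  43.7] [ 1.7996e+02 -1.1000e-01 -1.7453e+02] gap 79.8 grip 0.0 F [ 0.6 -0.2  0.2]
tray 60.2 44.3
(60.8, 42.9, 43.0) shift [-0.6 -1.4  0.7] turn [ 0.04 -0.11  0.12]
```

Call:
creep_tool(
  rows="0 0 0 0 0 0 45;0 0 0 0 0 0 45;0 0 0 0 0 0 45;0 0 0 0 0 0 45;0 0 0 0 0 -6 45;0 0 0 0 0 -12 45;0 0 0 0 0 -12 45",
  clamp_n=40,
)

```text
time: 3.52
tool_pos: [594.9, -43.8, 57.1]
tcp_rot: [-180.0, 0.1, -174.6]
ft_force: [-0.0, 0.5, -1.2]
finger_gap: 53.2
grip_force: 42.3
```

```bash
python3 where.py -67 48 55
```

```text
t 3.52 tcp [594.9 -43.8  57.1] [-1.7998e+02  7.0000e-02 -1.7461e+02] gap 53.2 grip 42.3 F [-0.   0.5 -1.2]
tray 61.6 42.8
(-67.0, 48.0, 55.0) shift [128.6   5.3   2. ] turn [-0.02  0.07  0.04]
```

Call:
creep_tool(
  rows="0 0 0 30 2 0 45;0 0 0 70 4 0 45;0 0 0 110 4.5 0 45;0 0 0 129 4.5 0 45;0 0 0 129 4.5 0 45;0 0 0 129 4.5 6 45;0 0 0 129 4.5 11 45;0 0 0 129 4.5 11.5 45",
)

```text
time: 4.53
tool_pos: [466.8, -51.6, 46.7]
tcp_rot: [-180.0, 0.0, -174.6]
ft_force: [-11.3, 1.2, 26.2]
finger_gap: 53.1
grip_force: 44.8
```

```bash
python3 where.py -67 48 43
```

Run:
```python
from bench import optics
import cv2
s=optics.snapshot("scene");cv2.imwrite("pics/s2.png",cv2.resize(s["pixels"][150:320,80:330],None,fx=3,fy=3))
```

```text
t 4.53 tcp [466.8 -51.6  46.7] [-1.7997e+02  1.0000e-02 -1.7459e+02] gap 53.1 grip 44.8 F [-11.3   1.2  26.2]
tray -66.7 46.9
(-67.0, 48.0, 43.0) shift [0.3 1.1 3.7] turn [-0.03  0.01  0.06]
```

View pics/s2.png

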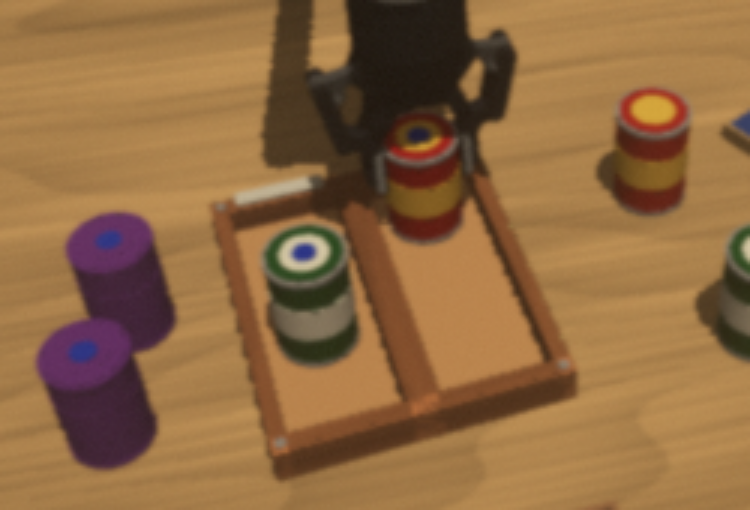

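Old_red is upright at the front of its lane, with its lid at about (420,135) in the crop. The 26 N says it is pressing the floor, so I'll ease up before letting go.

Call:
creep_tool(
  rows="0 0 0 0 0 -1.5 45;0 0 0 0 0 -2 45;0 0 0 0 0 -2 45",
)

```text
time: 4.95
tool_pos: [466.2, -51.3, 46.7]
tcp_rot: [-180.0, 0.0, -174.6]
ft_force: [0.8, 0.4, 0.3]
finger_gap: 53.0
grip_force: 43.0
```

```bash
python3 where.py -67 48 43
```

```text
t 4.95 tcp [466.2 -51.3  46.7] [-1.7999e+02  4.0000e-02 -1.7460e+02] gap 53.0 grip 43.0 F [0.8 0.4 0.3]
tray -67.3 47.2
(-67.0, 48.0, 43.0) shift [-0.3  0.8  3.7] turn [-0.01  0.04  0.05]
```

Call:
creep_tool(
  rows="0 0 0 0 0 0 60;0 0 0 0 0 0 76;0 0 0 0 0 0 76;0 0 0 0 0 -50 76;0 0 0 0 0 -100 76;0 0 0 0 0 -100 76",
)

```text
time: 5.7
tool_pos: [468.8, -52.0, 151.8]
tcp_rot: [-179.8, 0.5, -174.6]
ft_force: [-0.1, -0.0, 0.0]
finger_gap: 75.8
grip_force: 0.0
```

```bash
python3 where.py 16 -48.5 144
```

```text
t 5.7 tcp [468.8 -52.  151.8] [-179.85    0.49 -174.61] gap 75.8 grip 0.0 F [-0.1 -0.   0. ]
tray -64.8 46.4
(16.0, -48.5, 144.0) shift [-80.6 -94.9   8.7] turn [-0.15  0.49  0.04]
```

Call:
creep_tool(
  rows="0 0 0 -40 -46 0 76;0 0 0 -83 -95.5 0 76;0 0 0 -83 -95.5 0 76;0 0 0 -83 -95.5 50 76;0 0 0 -83 -95.5 85 76;0 0 0 -83 -95.5 102 76;0 0 0 -83 -95.5 102 76;0 0 0 -83 -95.5 102 76",
)

```text
time: 6.7
tool_pos: [558.3, -138.8, 46.6]
tcp_rot: [-179.9, 0.1, -174.6]
ft_force: [0.3, -0.2, -0.1]
finger_gap: 76.0
grip_force: 0.0
```

```bash
python3 where.py 16 -48.5 44
```

```text
t 6.7 tcp [ 558.3 -138.8   46.6] [-1.7994e+02  1.3000e-01 -1.7460e+02] gap 76.0 grip 0.0 F [ 0.3 -0.2 -0.1]
tray 16.3 -48.4
(16.0, -48.5, 44.0) shift [ 0.3 -0.1  2.6] turn [-0.06  0.13  0.05]
```

Call:
creep_tool(
  rows="0 0 0 0 0 0 45;0 0 0 0 0 0 45;0 0 0 0 0 0 45;0 0 0 0 0 0 45;0 0 0 0 0 -5 45;0 0 0 0 0 -10 45;0 0 0 20 0 -10 45;0 0 0 50 0 -10 45",
  clamp_n=40,
)

```text
time: 7.7
tool_pos: [507.3, -143.3, 55.1]
tcp_rot: [-180.0, 0.0, -174.6]
ft_force: [0.1, -0.2, -1.9]
finger_gap: 53.6
grip_force: 42.4
```

Call:
creep_tool(
  rows="0 0 0 25 0.5 0 45;0 0 0 33 0.5 0 45;0 0 0 33 0.5 0 45;0 0 0 33 0.5 5 45;0 0 0 33 0.5 9 45;0 0 0 33 0.5 9 45;0 0 0 33 0.5 9 45",
)

```text
time: 8.57
tool_pos: [475.4, -146.0, 46.8]
tcp_rot: [-180.0, 0.0, -174.6]
ft_force: [-3.8, 1.9, 9.6]
finger_gap: 53.4
grip_force: 43.2
```

```bash
python3 where.py -67 -48 46
```

```text
t 8.57 tcp [ 475.4 -146.    46.8] [-1.7998e+02  3.0000e-02 -1.7458e+02] gap 53.4 grip 43.2 F [-3.8  1.9  9.6]
tray -67.0 -47.8
(-67.0, -48.0, 46.0) shift [ 0.  -0.2  0.8] turn [-0.02  0.03  0.07]
```

Call:
creep_tool(
  rows="0 0 0 0 0 -0.7 45;0 0 0 0 0 -0.7 60;0 0 0 0 0 -0.7 76;0 0 0 0 0 -0.7 76;0 0 0 0 0 -50 76;0 0 0 0 0 -105 76;0 0 0 0 0 -105 76;0 0 0 0 0 -105 76",
)

```text
time: 9.57
tool_pos: [474.5, -145.9, 150.6]
tcp_rot: [-180.0, 0.0, -174.6]
ft_force: [-0.4, 0.1, -0.0]
finger_gap: 75.7
grip_force: 0.0
```

```bash
python3 where.py -49.1 211.7 150
```

Run:
```python
from bench import optics
import cv2
s=optics.snapshot("scene");cv2.imwrite("pics/s3.png",cv2.resize(s["pixels"][150:320,80:330],None,fx=3,fy=3))
```

```text
t 9.57 tcp [ 474.5 -145.9  150.6] [-1.7999e+02  1.0000e-02 -1.7461e+02] gap 75.7 grip 0.0 F [-0.4  0.1 -0. ]
tray -67.9 -47.6
(-49.1, 211.7, 150.0) shift [-19.  259.3   0.6] turn [-0.01  0.01  0.04]
```

View pics/s3.png

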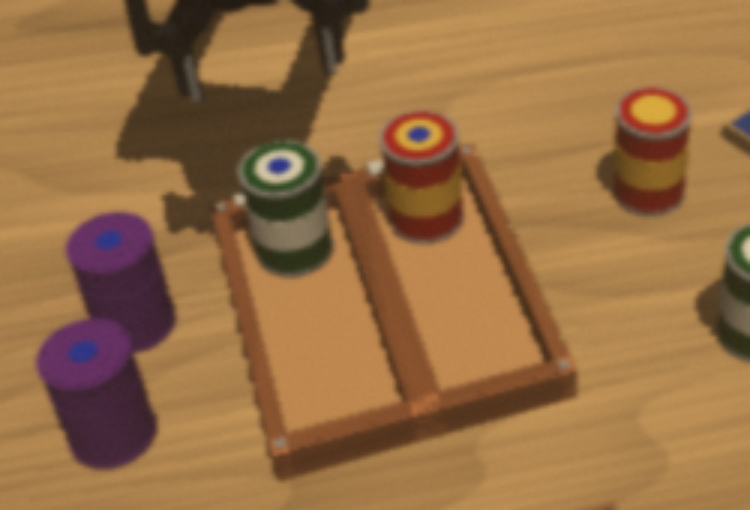

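Both old cans stand upright at the front, with lids at (279,167) and (420,135) in the crop. Next is the near new red can.

Call:
creep_tool(
  rows="0 0 0 -10 60 0 76;0 0 0 -19 120 0 76;0 0 0 -19 180 0 76;0 0 0 -19 240 0 76;0 0 0 -19 259.5 0 76;0 0 0 -19 259.5 0 76;0 0 0 -19 259.5 55 80;0 0 0 -19 259.5 100 80",
)

```text
time: 10.62
tool_pos: [468.3, 113.1, 48.4]
tcp_rot: [-180.0, -0.1, -174.7]
ft_force: [0.2, -0.2, -0.8]
finger_gap: 80.2
grip_force: 0.0
```

Call:
creep_tool(
  rows="0 0 0 0 0 11 80;0 0 0 0 0 11 80;0 0 0 0 0 11 80",
)

```text
time: 11.0
tool_pos: [470.7, 114.1, 41.8]
tcp_rot: [180.0, 0.2, -174.6]
ft_force: [0.5, 0.4, 0.6]
finger_gap: 79.8
grip_force: 0.0
```

```bash
python3 where.py -49.1 211.7 38
```

```text
t 11.0 tcp [470.7 114.1  41.8] [ 1.8000e+02  1.7000e-01 -1.7464e+02] gap 79.8 grip 0.0 F [0.5 0.4 0.6]
tray -47.4 211.6
(-49.1, 211.7, 38.0) shift [1.7 0.1 3.8] turn [0.   0.17 0.01]
```

Call:
creep_tool(
  rows="0 0 0 0 0 0 45;0 0 0 0 0 0 45;0 0 0 0 0 0 45;0 0 0 0 0 0 45;0 0 0 0 0 -30 45;0 0 0 0 0 -75 45;0 0 0 0 0 -110 45;0 0 0 0 0 -110 45",
  clamp_n=40,
)

```text
time: 12.0
tool_pos: [471.6, 114.7, 153.9]
tcp_rot: [180.0, 0.4, -174.6]
ft_force: [1.3, -0.4, -1.2]
finger_gap: 53.3
grip_force: 42.6
```

```bash
python3 where.py -0.5 48 149
```

```text
t 12.0 tcp [471.6 114.7 153.9] [ 179.99    0.43 -174.6 ] gap 53.3 grip 42.6 F [ 1.3 -0.4 -1.2]
tray -46.4 212.0
(-0.5, 48.0, 149.0) shift [ -45.7 -164.1    5.2] turn [0.02 0.43 0.05]
```

Call:
creep_tool(
  rows="0 0 0 -12 -40 0 45;0 0 0 -26 -90 0 45;0 0 0 -40 -140 0 45;0 0 0 -48 -163.5 0 45;0 0 0 -48 -163.5 0 45;0 0 0 -48 -163.5 0 45",
)

```text
time: 12.75
tool_pos: [531.3, -43.4, 148.7]
tcp_rot: [180.0, -0.1, -174.6]
ft_force: [-1.4, -0.1, -2.3]
finger_gap: 53.0
grip_force: 42.9
```

```bash
python3 where.py -0.5 48 55
```

```text
t 12.75 tcp [531.3 -43.4 148.7] [ 1.7995e+02 -1.0000e-01 -1.7461e+02] gap 53.0 grip 42.9 F [-1.4 -0.1 -2.3]
tray -1.7 49.1
(-0.5, 48.0, 55.0) shift [-1.4 -1.2 93.7] turn [ 0.05 -0.1   0.04]
```

Call:
creep_tool(
  rows="0 0 0 -1 -0.5 40 45;0 0 0 -1 -0.5 75 45;0 0 0 -1 -0.5 93 45;0 0 0 -1 -0.5 98 45;0 0 0 -1 -0.5 101 45;0 0 0 -1 -0.5 101 45;0 0 0 -1 -0.5 101 45",
)

```text
time: 13.62
tool_pos: [534.0, -44.6, 49.9]
tcp_rot: [-180.0, 0.1, -174.6]
ft_force: [-0.4, -1.1, -2.0]
finger_gap: 53.2
grip_force: 42.9
```

```bash
python3 where.py -0.5 48 47
```

```text
t 13.62 tcp [534.  -44.6  49.9] [-1.7997e+02  1.0000e-01 -1.7461e+02] gap 53.2 grip 42.9 F [-0.4 -1.1 -2. ]
tray 0.9 47.7
(-0.5, 48.0, 47.0) shift [1.4 0.3 2.9] turn [-0.03  0.1   0.04]
```

Not on the floor yet; lower a little more.

Call:
creep_tool(
  rows="0 0 0 0 0 1 45;0 0 0 0 0 1.5 45;0 0 0 0 0 1.5 45",
)

```text
time: 14.0
tool_pos: [534.2, -44.6, 49.6]
tcp_rot: [-180.0, 0.1, -174.6]
ft_force: [-5.6, 0.4, 13.1]
finger_gap: 53.1
grip_force: 44.2
```

```bash
python3 where.py
```

```text
t 14.0 tcp [534.2 -44.6  49.6] [-1.7997e+02  1.0000e-01 -1.7461e+02] gap 53.1 grip 44.2 F [-5.6  0.4 13.1]
tray 1.0 47.6
```

Call:
creep_tool(
  rows="0 0 0 0 0 -0.9 45;0 0 0 0 0 -0.9 60;0 0 0 0 0 -0.9 76;0 0 0 0 0 -0.9 76;0 0 0 0 0 -50 76;0 0 0 0 0 -105 76;0 0 0 0 0 -105 76;0 0 0 16 55 -105 78",
  quiet=true,
)

```text
ok
```

Call:
creep_tool(
  rows="0 0 0 34 110 0 80;0 0 0 52 170 0 80;0 0 0 70 230 0 80;0 0 0 88 290 0 80;0 0 0 97.5 320.5 0 80;0 0 0 97.5 320.5 0 80;0 0 0 97.5 320.5 0 80;0 0 0 97.5 320.5 0 80",
)

```text
time: 16.0
tool_pos: [384.9, 317.9, 151.6]
tcp_rot: [-179.9, -0.0, -174.6]
ft_force: [-0.7, 0.4, 0.2]
finger_gap: 79.6
grip_force: 0.0
```

```bash
python3 where.py -112.6 422.9 39
```

```text
t 16.0 tcp [384.9 317.9 151.6] [-1.7994e+02 -5.0000e-02 -1.7461e+02] gap 79.6 grip 0.0 F [-0.7  0.4  0.2]
tray -113.8 422.5
(-112.6, 422.9, 39.0) shift [ -1.3   0.5 112.6] turn [-0.06 -0.05  0.04]
```

Call:
creep_tool(
  rows="0 0 0 -0.5 0.5 50 80;0 0 0 -0.5 0.5 95 80;0 0 0 -0.5 0.5 112 80;0 0 0 -0.5 0.5 112 80;0 0 0 -0.5 0.5 112 80",
)

```text
time: 16.62
tool_pos: [386.9, 319.9, 42.3]
tcp_rot: [179.9, 0.1, -174.6]
ft_force: [0.1, -0.0, 0.2]
finger_gap: 80.1
grip_force: 0.0
```

Call:
creep_tool(
  rows="0 0 0 0 0 0 45;0 0 0 0 0 0 45;0 0 0 0 0 0 45;0 0 0 0 0 0 45;0 0 0 0 0 -30 45;0 0 0 0 0 -75 45;0 0 0 0 0 -110 45;0 0 0 0 0 -110 45",
  clamp_n=40,
)

```text
time: 17.62
tool_pos: [387.5, 320.8, 154.4]
tcp_rot: [179.8, 0.4, -174.6]
ft_force: [-0.4, -0.0, -1.7]
finger_gap: 52.9
grip_force: 42.8
```

```bash
python3 where.py 66.5 48 150
```

```text
t 17.62 tcp [387.5 320.8 154.4] [ 179.8     0.37 -174.59] gap 52.9 grip 42.8 F [-0.4 -0.  -1.7]
tray -111.0 425.1
(66.5, 48.0, 150.0) shift [-177.1 -377.3    4.2] turn [0.2  0.37 0.06]
```

Call:
creep_tool(
  rows="0 0 0 -14 -30 0 45;0 0 0 -38 -80 0 45;0 0 0 -62 -130 0 45;0 0 0 -86 -180 0 45;0 0 0 -110 -230 0 45;0 0 0 -134 -280 0 45;0 0 0 -158 -330 0 45;0 0 0 -174 -365 0 45",
  quiet=true,
)

```text
ok
```

Call:
creep_tool(
  rows="0 0 0 -4.5 -10 0 45;0 0 0 -4.5 -10 0 45;0 0 0 -4.5 -10 0 45;0 0 0 -4.5 -10 0 45",
)

```text
time: 19.12
tool_pos: [597.9, -36.0, 150.2]
tcp_rot: [180.0, -0.0, -174.5]
ft_force: [-0.2, -0.2, -2.3]
finger_gap: 53.0
grip_force: 43.1
```

```bash
python3 where.py 66.5 48 55
```

```text
t 19.12 tcp [597.9 -36.  150.2] [ 1.7999e+02 -1.0000e-02 -1.7452e+02] gap 53.0 grip 43.1 F [-0.2 -0.2 -2.3]
tray 65.3 50.2
(66.5, 48.0, 55.0) shift [-1.2 -2.2 95.2] turn [ 0.01 -0.01  0.13]
```

Call:
creep_tool(
  rows="0 0 0 -1 -1.5 40 45;0 0 0 -1 -1.5 75 45;0 0 0 -1 -1.5 93 45;0 0 0 -1 -1.5 98 45;0 0 0 -1 -1.5 101 45;0 0 0 -1 -1.5 102 45;0 0 0 -1 -1.5 102 45",
)

```text
time: 20.0
tool_pos: [600.6, -38.7, 50.2]
tcp_rot: [-180.0, 0.1, -174.6]
ft_force: [-2.5, 1.1, 6.4]
finger_gap: 53.3
grip_force: 43.7
```

```bash
python3 where.py 66.5 48 47
```

```text
t 20.0 tcp [600.6 -38.7  50.2] [-1.7998e+02  1.3000e-01 -1.7461e+02] gap 53.3 grip 43.7 F [-2.5  1.1  6.4]
tray 67.7 47.3
(66.5, 48.0, 47.0) shift [1.2 0.7 3.2] turn [-0.02  0.13  0.04]
```

Call:
creep_tool(
  rows="0 0 0 0 0 -0.5 45;0 0 0 0 0 -0.5 60;0 0 0 0 0 -0.5 76;0 0 0 0 0 -0.5 76;0 0 0 0 0 -50 76;0 0 0 0 0 -103 76;0 0 0 0 0 -103 76;0 0 0 -10 55 -103 78",
  quiet=true,
)

```text
ok
```

Call:
creep_tool(
  rows="0 0 0 -15 60 0 80;0 0 0 -24 110 0 80;0 0 0 -24 126.5 0 80;0 0 0 -24 126.5 0 80;0 0 0 -24 126.5 0 80;0 0 0 -24 126.5 0 80",
)

```text
time: 21.75
tool_pos: [616.4, 143.6, 151.3]
tcp_rot: [-180.0, -0.0, -174.7]
ft_force: [-0.1, -0.6, -0.3]
finger_gap: 79.9
grip_force: 0.0
```

```bash
python3 where.py 101.8 229 39;  python3 - <<'E'
from bench import optics
import cv2
s=optics.snapshot("wrist");cv2.imwrite("pics/w4.png",s["pixels"])
E
```

```text
t 21.75 tcp [616.4 143.6 151.3] [-179.98   -0.   -174.72] gap 79.9 grip 0.0 F [-0.1 -0.6 -0.3]
tray 100.5 227.3
(101.8, 229.0, 39.0) shift [ -1.3   1.7 112.3] turn [-0.02 -0.   -0.07]
```

View pics/w4.png

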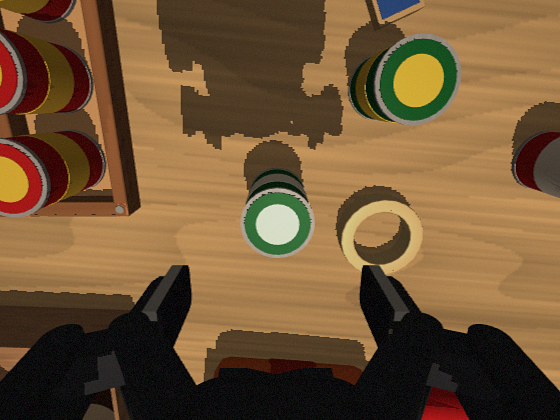

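The green can with the white band is centred between the fingers at (277,223). The ring at (382,237) is low, so the fingers will clear it.

Call:
creep_tool(
  rows="0 0 0 -0.5 1 50 76;0 0 0 -0.5 1 95 76;0 0 0 -0.5 1 112 76;0 0 0 -0.5 1 112 76;0 0 0 -0.5 1 112 76",
)

```text
time: 22.42
tool_pos: [618.5, 146.3, 41.8]
tcp_rot: [180.0, 0.2, -174.6]
ft_force: [-0.2, 0.2, 0.4]
finger_gap: 76.4
grip_force: 0.0
```

Call:
creep_tool(
  rows="0 0 0 0 0 0 45;0 0 0 0 0 0 45;0 0 0 0 0 0 45;0 0 0 0 0 0 45;0 0 0 0 0 -30 45;0 0 0 0 0 -75 45;0 0 0 0 0 -110 45;0 0 0 0 0 -110 45",
  clamp_n=40,
)

```text
time: 23.42
tool_pos: [619.4, 146.8, 154.3]
tcp_rot: [180.0, 0.5, -174.6]
ft_force: [0.2, -0.1, -1.1]
finger_gap: 53.3
grip_force: 42.5
```

```bash
python3 where.py -0.5 -48 150
```

```text
t 23.43 tcp [619.4 146.8 154.3] [ 179.97    0.47 -174.6 ] gap 53.3 grip 42.5 F [ 0.2 -0.1 -1.1]
tray 103.8 230.2
(-0.5, -48.0, 150.0) shift [ 104.5 -278.1    3.3] turn [0.03 0.47 0.05]
```

Call:
creep_tool(
  rows="0 0 0 10 -27 0 45;0 0 0 28 -76 0 45;0 0 0 46 -125 0 45;0 0 0 64 -174 0 45;0 0 0 82 -223 0 45;0 0 0 97 -262 0 45;0 0 0 102.5 -277 0 45;0 0 0 102.5 -277 0 45",
  quiet=true,
)

```text
ok
```

Call:
creep_tool(
  rows="0 0 0 0 0 0 45;0 0 0 0 0 0 45;0 0 0 0 0 0 45",
)

```text
time: 24.8
tool_pos: [540.9, -138.2, 149.3]
tcp_rot: [180.0, -0.0, -174.5]
ft_force: [-0.7, 0.1, -2.0]
finger_gap: 53.2
grip_force: 42.7
```

```bash
python3 where.py -0.5 -48 55
```

```text
t 24.8 tcp [ 540.9 -138.2  149.3] [ 179.99   -0.   -174.53] gap 53.2 grip 42.7 F [-0.7  0.1 -2. ]
tray -1.0 -46.2
(-0.5, -48.0, 55.0) shift [-0.5 -1.8 94.3] turn [ 0.01 -0.    0.12]
```

Call:
creep_tool(
  rows="0 0 0 0 -1 40 45;0 0 0 0 -1 75 45;0 0 0 0 -1 93 45;0 0 0 0 -1 98 45;0 0 0 0 -1 101 45;0 0 0 0 -1 102 45;0 0 0 0 -1 102 45",
)

```text
time: 25.68
tool_pos: [542.1, -140.4, 49.7]
tcp_rot: [-179.9, 0.1, -174.6]
ft_force: [-3.7, 0.9, 5.5]
finger_gap: 52.9
grip_force: 43.1
```

```bash
python3 where.py -0.5 -48 47
```

```text
t 25.68 tcp [ 542.1 -140.4   49.7] [-1.7994e+02  1.5000e-01 -1.7460e+02] gap 52.9 grip 43.1 F [-3.7  0.9  5.5]
tray -0.0 -48.5
(-0.5, -48.0, 47.0) shift [0.5 0.5 2.7] turn [-0.06  0.15  0.05]
```

Touching the floor lightly; release, rise, clear off and look.

Call:
creep_tool(
  rows="0 0 0 0 0 -0.5 45;0 0 0 0 0 -0.5 60;0 0 0 0 0 -0.5 76;0 0 0 0 0 -0.5 76;0 0 0 0 0 -50 76;0 0 0 0 0 -103 76;0 0 0 0 0 -130 76;0 0 0 0 0 -150 76",
  quiet=true,
)

```text
ok
```

Call:
creep_tool(
  rows="0 0 0 60 50 0 76;0 0 0 110 100 0 76;0 0 0 110 150 0 76;0 0 0 110 210 0 76;0 0 0 110 260 0 76;0 0 0 110 260 0 76",
)

```text
time: 27.42
tool_pos: [405.6, 111.5, 196.7]
tcp_rot: [180.0, -0.1, -174.3]
ft_force: [-0.8, -0.4, 0.1]
finger_gap: 76.2
grip_force: 0.0
```

Run:
```python
from bench import optics
from h import *
for n,(x,y,w,h) in dict(scene=(80,120,400,200),top=(60,100,400,240)).items():
    s=optics.snapshot(n);pickle.dump(s,open(n+"9.pkl","wb"));crop(s,x,y,w,h,2,f"pics/{n}9.png")
```

```text
(no output)
```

View pics/scene9.png

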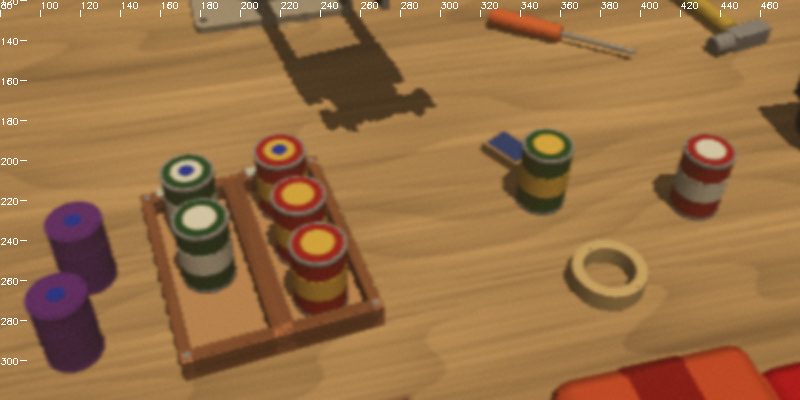

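View pics/top9.png

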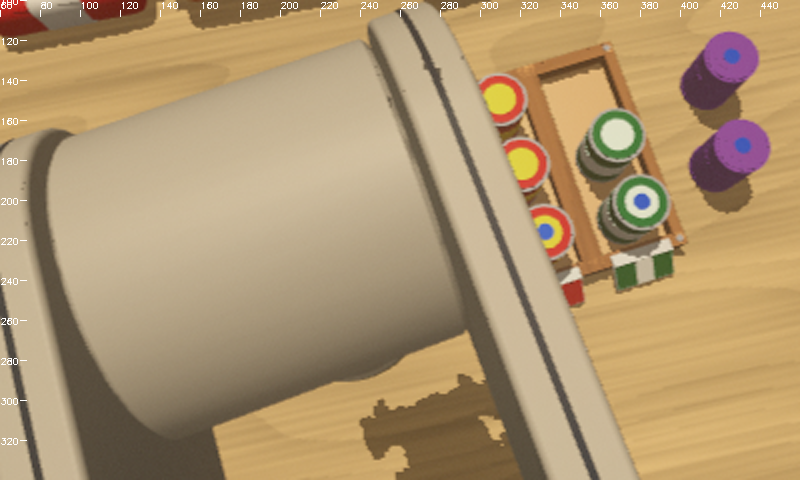

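Both views show every tray can upright. The dotted cans are in front (top crop lids at (641,201) and (545,231)), with the new ones behind. The look-alikes have not moved.

Run:
```python
from h import *
from bench import workorder
t=pickle.load(open("top9.pkl","rb"));s=pickle.load(open("scene9.pkl","rb"));y=np.radians(5.35);c,q=np.cos(y),np.sin(y);ok=True
for n,a in dict(og=(380.5,200.5,173,205),ng=(369,167,179.5,228.5),ored=(332.5,215.5,219.5,194.5),r1=(321,182,228.5,217),r2=(310,149,239,240.5)).items():
    p,e=tri([(t,*a[:2]),(s,*a[2:])]);d=p[:2]-[537.6,-92.1];print(n,(c*d[0]+q*d[1]).round(1),(c*d[1]-q*d[0]).round(1),p[2].round(1));ok&=abs(p[2]-88.5)<4
if ok: print(workorder.hand_in())
```

```text
og -68.3 -47.1 89.5
ng -0.3 -48.7 89.0
ored -68.6 47.8 89.5
r1 -1.0 47.3 87.7
r2 67.1 47.5 89.8
the job is handed in; nothing more can be done
None
```

The tray is restocked and handed in after about 27 s of the 112 s allowed: both old cans stand close to the front board, the two new reds and the new green stand upright behind them, and the look-alikes were left untouched.

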